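# Stop check at the hearing aid test desk

## Task

Do the morning stop check: with the fingertips gently press the mushroom stop button in until it latches, then push one end of its raised grip bar round clockwise (seen from above) until the button pops back out. Then switch on the steel test box by pressing down the raised end of its rocker until it clicks over, and move clear. Only touch and push: never pinch the grip bar, and leave everything else on the desk where it is.

Things in the scene. Friction and masses are not known exactly. Their poses are not given: they have to be found in the camera images.
- station: fixed grey stop station, a box 100 x 100 x 60 mm tall, left or right on the desk. Origin at the centre of its underside, z up; the mushroom button's vertical axis passes through the origin. An aluminium shroud ring (outer radius 41 mm, top 70 mm above the desk) surrounds the button
- stop (a joint): how far the button is pressed in, m: 0 out, about 0.0085 latched, then a stiff spring stop (20 N and more). Pressing takes up to about 7 N; past 0.005 it snaps in by itself and stays. On release it comes up 8.5 mm, so a fingertip pushing the bar should start 12 mm or so above the latched head's top (half-way up the bar)
- twist (a joint): angle of the head with its bar, rad: 0 at rest (bar along the station's y), grows clockwise seen from above, to 1.1 at most. With the button latched, turning raises it (about 5 mm per rad; the fingertip may follow it up), and it pops out at 0.7 to 0.9 rad; takes up to about 0.15 N m (7 N at 23 mm from the axis). Springs back to 0 when let go
- stop_head: grey mushroom head. When out: radius 33 mm, flat top 82 mm above the desk; on it an upright grip bar across the middle, 60 mm long along its y, 12 mm thick along x, sides up to 102 mm, a 6 mm thick central ridge up to 104 mm. Latched, all of it sits 8.5 mm lower (ridge 95.5, head top 73.5 mm). Origin on the axis, 60 mm above the desk when out; turns with the bar
- grip_a: long side face of the grip bar, the one towards the station's -x when untwisted; origin on the button's axis
- grip_b: long side face of the grip bar, the one towards the station's +x when untwisted; origin on the button's axis
- testbox: fixed squat steel test box 140 (x) x 190 (y) x 60 mm tall. Origin at the centre of its underside, z up. The rocker is on its top, 50 mm along its +y; the hearing aid lies on the -y end
- rocker_pivot (a point): pivot of the black rocker, 67 mm above the desk, fixed, with the box's axes. Rocker 46 mm long along x, 26 mm wide along y, a shallow V seen from the side: its two ends stand about 7 mm above the pivot line when level, and go 5 mm up or down
- rocker (a joint): rocker angle, rad: -0.22 off (the +x end, away from the robot, raised), +0.22 on (the +x end down). Clicks over by itself past 0; takes about 3 to 6 N pressed 15 to 20 mm from the pivot
- aid: beige plastic behind-the-ear hearing aid, a 48 x 20 x 12 mm crescent lying on the bare end of the test box's top; leave alone. Origin at its underside
- mold: grey silicone ear mold, 30 x 22 x 21 mm, on the desk near the stop station; leave alone. Origin at its underside
- otoscope: chrome otoscope handle, 140 mm long, 28 mm thick, lying on the desk beyond the stop station along its own y; leave alone. Origin at its underside, mid-length
- jar: white drying jar, 54 mm wide, 58 mm tall, on the desk beyond the test box; leave alone. Origin at its underside
- dish: white dish 90 mm wide, 25 mm tall, to the left; leave alone. Origin at its underside
- brush: small cleaning brush 130 mm long, to the right; leave alone
Mind the look-alikes: they are no part of the job. What is shaped like the testbox but turquoise is not meant.

How it is judged (in metres and radians):
On the way, in this order (a step that is already met when the one before it is completed fails the run):
1. stop button pressed in and latched, untwisted (value of joint stop above 0.0065 m and value of joint twist below 0.2 rad), for 0.2 s.
2. head twisted clockwise (value of joint twist above 0.3 rad), for 0.02 s.
3. button popped out (value of joint stop below 0.002 m), for 0.1 s.
4. rocker clicked over to on (value of joint rocker above 0.15 rad), for 0.2 s.
At the end, for the whole second after the job is handed in: the stop button is out (within 2 mm), its head has sprung back (within 0.2 rad) and the rocker is on (past 0.15 rad) (value of joint stop below 0.002 m and value of joint twist below 0.2 rad and value of joint rocker above 0.15 rad); the robot touches nothing.
It fails at once if the grip bar is pinched (both long sides touched at once) (contact force between the fingers and grip_a above 0.5 N and contact force between the fingers and grip_b above 0.5 N).
It fails at once if the button is hit or squeezed with more than 60 N (contact force between the fingers and stop_head above 60 N).
It fails at once if something else on the desk is moved by more than 15 mm (distance of any of aid, mold, otoscope, jar, dish, brush from where it was at the start of the episode above 0.015 m).
It also fails if it takes over 48 s, if anything falls off the work surface, if the arm or the gripper's body presses on something with over 40 N, if the wrist force passes 120 N, or if a joint passes its speed limit or range.

## Robot

A 6-joint arm with a two-finger parallel gripper is mounted at the origin on the work surface. World frame = base frame: x ahead of the robot, y to its left, z up, the work surface at z = 0. Lengths are in mm, angles in rad, forces in N, time in s.
With the tool pointing down it reaches from about 325 to 775 mm from the base axis. Payload 9.3 kg.
Tool frame: the origin (TCP) lies midway between the tips of the shut fingers; the grasp point (between the pads) lies r.grasp_offset behind it (r.grasp_offset is the distance from the TCP to the grasp point, in mm); x points along the fingers, z is the direction in which the jaws open and shut, and the axes are right-handed (so a half turn about x gives the same grasp; the last joint's range is limited). The gripper opens to 85 mm and grips with 20 to 120 N. Pads are 22 mm wide; open, the fingers measure 114 mm over their backs; the gripper's body (76 mm by 85 mm) begins 54 mm behind the grasp point. The pads swing forward as they close: fully open they stand 13 mm farther back than shut.
Start: joints at [-1.353, 0.259, 0.021, 1.334, 0, 1.418], TCP at [199.292, -512.62, 231.279] pointing down, gripper open.
Joint ranges: [-3.04, 3.04], [-0.91, 1.82], [-1.04, 1.36], [-1.92, 1.95], [-1.52, 1.45], [-3.14, 3.14]. Speed limits (rad/s): [2.22, 2.22, 2.79, 3.14, 3.14, 3.14].

## Interface

Orientations are given as a rotation vector (axis times angle).
In Python, from workcell import r gives the robot as it stands.
- The arm moves only by the tool jog_arm, never from a script. Its argument "targets" is a list of rows, each a list of 7 numbers: the shift along the world's x, y, z in units of 0.2 m (1.0 is 0.2 m), then the turn, a rotation vector about the world's x, y, z in units of 90 degrees (1.0 is 90 degrees), then the closure in counts, from 0 (fully open) to 255 (shut). A call has 1 to 20 rows; each row shifts and turns the pose as measured when the row begins; what a row does not reach is not made up. A row lasts 1/10 s, in which the tool goes at most 50 mm and 8.59 degrees, less where a joint would pass 70% of its speed; a pose out of reach is approached as far as the arm can. A call with a number of a shift or a turn outside -1 to 1 is refused whole. A call with a gripper value outside its range is refused whole. The fingers move at their own pace and stop on an object; "newtons" is the grip in N (left out, the last holds). Time passes only in rows, so rows that do not move let the fingers close. It gives the time, the measured TCP pose, the force and the opening at its end, in the units of the state.
- r.read_state(): the state, without advancing time (a new reading comes with each control period).
- r.camera(name): name is "scene" or "top" or "wrist"; returns a dict with "pixels" (400x640x3 uint8, blue, green, red), "mtx" (3x3 intrinsics, pixels), "distortion" ([k1, k2, p1, p2, k3] as OpenCV has them; the pictures are not rectified), "R" (3x3) and "t" (3): a world point X has camera coordinates R X + t. Camera axes: x right, y down, z forward; pixel columns grow to the right and rows downward; lengths in mm; the calibration is good to about 2 mm. A picture is of the moment at which its call begins. There is no depth.
- r.finish_job(): hands the job in, once; it reports no verdict.
Trained networks look in a picture, given as the dict that the camera call returned (one of the last four; its "shot" number tells which), for a name from the list of things; names that differ only in an ending like _2 or _b are one class to them, and where a whole thing is asked for, a point or a joint stands for the part that bears it (a point fixed in the world has none). Each returns a list of dicts, best first, with "conf" (0 to 1); they miss things now and then, are a little off and sometimes report something else, mostly with a low value. They report only what shows in the picture. A call takes as long as a camera call. They do not tell look-alikes from the thing itself.
- r.masks_of(picture, name): "region" (400x640 bool, what is visible of it) and "position" ([column, row] in pixels, amid what is visible of it).
The state is a dict: "time_s": time; "joint_pos": joint angles; "joint_vel": joint speeds; "joint_torque": joint torques, N m; "position": TCP position; "tcp_rot": TCP orientation; "wrist_force": force on the tool from outside, world axes, zero at the start; "wrist_torque": the same for the moment, N m; "finger_gap": finger opening in mm.
Only numpy, scipy, OpenCV 4.12 (cv2) and the standard library are available. Lean on these libraries where they do the work, as an engineer would, in place of code of your own. Each camera call takes 0.05 s, during which the arm holds its last target.

## Working session

There is one attempt and no reset: what is moved stays moved. The work goes in short steps, Python scripts to look and compute and a tool call to move; the robot and the scene stay as the last step left them, time stands still between calls to the robot, and variables do not carry over. Pictures are saved under pics/ and viewed, and the job is handed in when it is done.

Besides the shell and the picture viewer there is one more tool, called after "Emit:" as name([rows], argument=value, ...), one row to a line, values as JSON. jog_arm: Moves the arm, as the interface text tells. Its arguments: {"type":"object","properties":{"targets":{"type":"array"},"newtons":{"type":"number"}},"required":["targets"]}

```bash
mkdir -p pics; ls
python3 - <<'E'
from workcell import r
import cv2
for n in ["scene","top"]:
    p=r.camera(n); cv2.imwrite(f"pics/{n}0.png",p["pixels"])
    for k in ["mtx","distortion","R","t"]: print(n,k,p[k])
print(r.read_state(), r.grasp_offset)
E
```

```text
pics
scene mtx [[411.05396074   0.         318.89707599]
 [  0.         411.05396074 197.72856283]
 [  0.           0.           1.        ]]
scene distortion [-0.00808937  0.          0.          0.          0.        ]
scene R [[ 0.88877343  0.45833295  0.00356205]
 [ 0.39141362 -0.75491768 -0.52620783]
 [-0.23848934  0.46907377 -0.85034854]]
scene t [-479.78491636 -140.68831382 1353.31896793]
top mtx [[395.12452721   0.         313.37011979]
 [  0.         395.12452721 197.04824632]
 [  0.           0.           1.        ]]
top distortion [0.00314056 0.         0.         0.         0.        ]
top R [[-0.0224472  -0.99943938 -0.02484033]
 [-0.99315249  0.02514157 -0.11408786]
 [ 0.11464843  0.02210928 -0.99316007]]
top t [  41.55414373  545.18157103 1103.80258153]
{'time_s': 0.1, 'joint_pos': array([-1.35261792e+00,  2.59149270e-01,  2.08245339e-02,  1.33369823e+00,
        8.92097045e-06,  1.41820956e+00]), 'joint_vel': array([ 0.00076502, -0.00059504,  0.00072953,  0.0002755 , -0.00081861,
        0.00013536]), 'joint_torque': array([ 7.03294238e-03, -5.56689084e+01,  3.45072663e+01,  1.14741427e-02,
       -1.08910990e-04,  3.39293564e-06]), 'position': array([ 199.22985934, -512.37400162,  230.71419158]), 'tcp_rot': array([ 0.93271026,  1.36300783, -0.93131556]), 'wrist_force': array([-0.42763914,  0.67486214, -0.05045635]), 'wrist_torque': array([-0.02980548,  0.03251606, -0.04964672]), 'finger_gap': 85.54993722006908} 18.700000000000003
```

View pics/scene0.png

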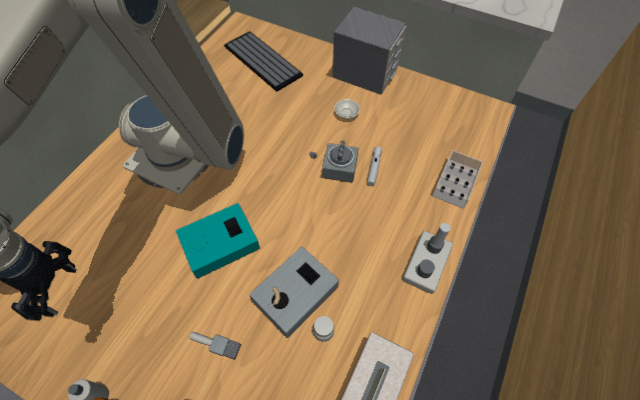

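View pics/top0.png

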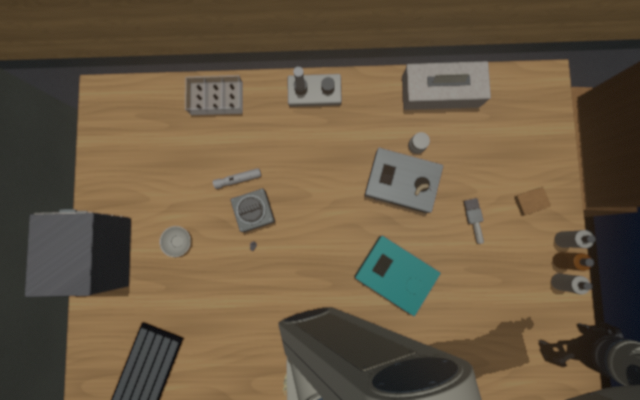

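```bash
cat > h.py <<'E'
import numpy as np, cv2
from scipy.optimize import minimize
def proj(p,X):
    X=np.asarray(X,float).reshape(-1,3)
    rv=cv2.Rodrigues(np.array(p["R"]))[0]
    return cv2.projectPoints(X,rv,np.array(p["t"],float),np.array(p["mtx"]),np.array(p["distortion"]))[0].reshape(-1,2)
def back(p,uv,z):
    u=cv2.undistortPoints(np.array([[uv]],float),np.array(p["mtx"]),np.array(p["distortion"])).ravel()
    R=np.array(p["R"]);t=np.array(p["t"])
    d=R.T@np.array([u[0],u[1],1]); c=-R.T@t
    return c+d*(z-c[2])/d[2]
def place(pts,q):
    c,s=np.cos(q[2]),np.sin(q[2]); pts=np.asarray(pts,float)
    return np.c_[q[0]+c*pts[:,0]-s*pts[:,1], q[1]+s*pts[:,0]+c*pts[:,1], pts[:,2]]
def box(a,b,z0,z1): return np.array([[x,y,z] for x in(-a/2,a/2) for y in(-b/2,b/2) for z in(z0,z1)])
def circ(r,z,n=40):
    t=np.linspace(0,2*np.pi,n,endpoint=False); return np.c_[r*np.cos(t),r*np.sin(t),0*t+z]
E
python3 - <<'E'
from workcell import r
import cv2,numpy as np
from h import *
for n in ["scene","top"]:
    p=r.camera(n); 
    for name in ["station","testbox","stop_head","rocker","mold","otoscope","aid","jar"]:
        for m in r.masks_of(p,name):
            u=m["position"]; print(n,name,round(m["conf"],2),np.round(u,1),m["region"].sum(),np.round(back(p,u,{"station":60,"testbox":60,"rocker":70,"stop_head":85}.get(name,10))))
    if n=="top":
        cv2.imwrite("pics/c_st.png",cv2.resize(p["pixels"][180:260,210:290],None,fx=7,fy=7,interpolation=cv2.INTER_CUBIC))
        cv2.imwrite("pics/c_tb.png",cv2.resize(p["pixels"][130:230,350:460],None,fx=5,fy=5,interpolation=cv2.INTER_CUBIC))
    else:
        a=cv2.resize(p["pixels"][130:190,310:390],None,fx=5,fy=5,interpolation=cv2.INTER_CUBIC)
        b=cv2.resize(p["pixels"][240:340,240:350],None,fx=5,fy=5,interpolation=cv2.INTER_CUBIC)
        cv2.imwrite("pics/s_st.png",a);cv2.imwrite("pics/s_tb.png",b)
E
```

```text
scene station 0.91 [342.6 163.8] 1120 [527. 183.  60.]
scene station 0.35 [313.1 153.8] 50 [429. 176.  60.]
scene testbox 0.8 [217.4 240.9] 3623 [ 336. -210.   60.]
scene testbox 0.67 [294.8 287.6] 4243 [ 588. -229.   60.]
scene stop_head 0.64 [339.7 151.5] 307 [506. 204.  85.]
scene rocker 0.49 [231.6 226.6] 146 [ 350. -159.   70.]
scene rocker 0.48 [304.4 272.4] 147 [ 592. -185.   70.]
scene mold 0.5 [313.1 154.8] 29 [412. 206.  10.]
scene otoscope 0.81 [374.2 167.5] 337 [610. 251.  10.]
scene jar 0.76 [320.9 326.5] 395 [ 687. -274.   10.]
top station 0.63 [251.6 208.1] 1394 [516. 202.  60.]
top testbox 0.75 [403.7 181.3] 3421 [ 581. -226.   60.]
top testbox 0.5 [251.6 209.1] 447 [513. 202.  60.]
top stop_head 0.87 [249.8 207.2] 436 [516. 202.  85.]
top stop_head 0.35 [174.1 239.2] 720 [434. 410.  85.]
top rocker 0.56 [388.2 173.7] 173 [ 602. -182.   70.]
top rocker 0.56 [383.5 266.3] 162 [ 348. -158.   70.]
top rocker 0.26 [252.5 211.7] 1314 [505. 198.  70.]
top mold 0.61 [251.2 249.4] 42 [401. 212.  10.]
top otoscope 0.87 [234.3 179.1] 418 [608. 262.  10.]
top otoscope 0.18 [404.7 183.5] 3466 [ 582. -239.   10.]
top aid 0.42 [421.2 188.9] 54 [ 564. -286.   10.]
top jar 0.88 [416.7 142.5] 326 [ 703. -280.   10.]
```

View pics/c_st.png

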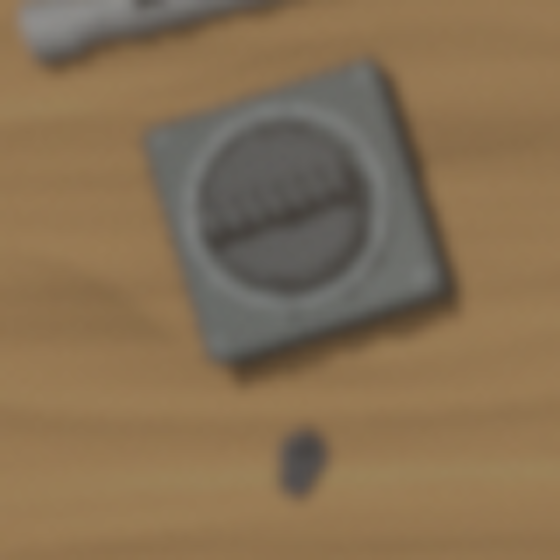

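View pics/c_tb.png

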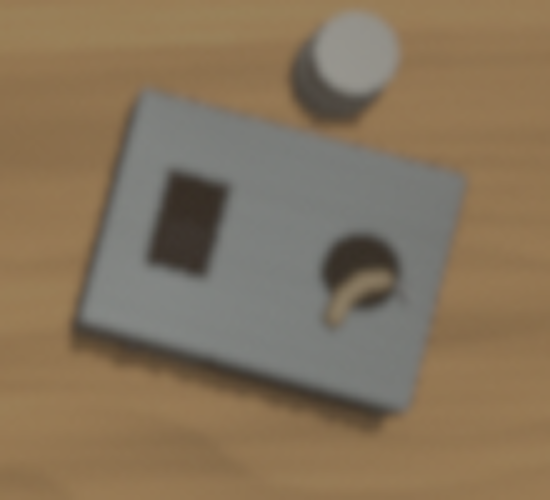

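```bash
cat >> h.py <<'E'
def fit(obs,parts,q0,sc=4):
    """obs: list of (picture, mask); parts: list of convex point sets; max IoU"""
    ms=[cv2.resize(m.astype(np.uint8),None,fx=sc,fy=sc,interpolation=cv2.INTER_LINEAR)>0 for p,m in obs]
    ms=[cv2.GaussianBlur(m.astype(np.float32),(0,0),2)>0.5 for m in ms]
    def cost(q):
        c=0
        for (p,_),m in zip(obs,ms):
            im=np.zeros(m.shape,np.uint8)
            for pts in parts:
                uv=proj(p,place(pts,q)); uv=(uv+0.5)*sc-0.5
                cv2.fillConvexPoly(im,np.round(cv2.convexHull(uv.astype(np.float32))*16).astype(np.int32),1,shift=4)
            b=im>0
            c+=1-(b&m).sum()/max(1,(b|m).sum())
        return c
    best=None
    for d in (0,-.15,.15):
        s=np.array(q0,float)+[0,0,d]
        o=minimize(cost,s,method="Nelder-Mead",options=dict(initial_simplex=s+np.array([[0,0,0],[12,0,0],[0,12,0],[0,0,.12]]),xatol=.01,fatol=1e-5))
        if best is None or o.fun<best.fun: best=o
    return best.x,best.fun
E
python3 - <<'E'
from workcell import r
from h import *
P={n:r.camera(n) for n in["scene","top"]}
def near(p,name,xy,z):
    c=[m for m in r.masks_of(p,name) if np.linalg.norm(back(p,m["position"],z)[:2]-xy)<40]
    return c[0]["region"]
st=[box(100,100,0,60),circ(41,70),box(12,60,60,102)]
tb=[box(140,190,0,60)]
for name,parts,q0 in[("station",st,(510,200,.3)),("testbox",tb,(582,-230,-.27))]:
    obs=[(P[n],near(P[n],name,q0[:2],60)) for n in P]
    for o in (obs,obs[:1],obs[1:]): print(name,*fit(o,parts,q0))
E
```

```text
station [5.08663457e+02 2.03638012e+02 3.18613346e-01] 0.15444867213073799
station [5.07661376e+02 2.05997104e+02 3.12655011e-01] 0.07150189918899497
station [5.09730659e+02 2.02465141e+02 3.12616033e-01] 0.07638275313659659
testbox [ 5.85322897e+02 -2.26985032e+02 -3.00323077e-01] 0.10701122072780467
testbox [ 5.83248766e+02 -2.25885505e+02 -3.04826927e-01] 0.061946527090111725
testbox [ 5.85672398e+02 -2.27824023e+02 -3.03601290e-01] 0.038866851665843805
```

Run:
```python
from workcell import r
from h import *
p=r.camera("wrist"); cv2.imwrite("pics/w0.png",p["pixels"])
s=r.read_state(); R=cv2.Rodrigues(s["tcp_rot"])[0]; print(np.round(R,3))
cam=-p["R"].T@p["t"]; print("cam in tool",np.round(R.T@(cam-s["position"]),1), np.round(p["R"]@R,2)); print(p["mtx"])
T=r.camera("top"); im=T["pixels"].copy(); S=r.camera("scene"); im2=S["pixels"].copy()
for p,i in((T,im),(S,im2)):
  for q,parts in(((508.7,203.6,.315),[box(100,100,60,60),circ(41,70),box(12,60,102,102)]),((585,-227,-.302),[box(140,190,60,60),box(46,26,72,72)+[0,50,0]])):
    for x in parts:
        h=cv2.convexHull(proj(p,place(x,q)).astype(np.float32)); cv2.polylines(i,[np.round(h*16).astype(int)],True,(0,0,255),1,shift=4)
a=lambda i,y,x:cv2.resize(i[y:y+100,x:x+120],None,fx=3,fy=3,interpolation=cv2.INTER_CUBIC)
cv2.imwrite("pics/ov.png",np.vstack([np.hstack([a(im,160,190),a(im,130,350)]),np.hstack([a(im2,110,290),a(im2,240,240)])]))
```

```text
[[ 0.     0.932  0.362]
 [-0.     0.362 -0.932]
 [-1.     0.     0.   ]]
cam in tool [-141.9   83.4    0.4] [[-0.    0.    1.  ]
 [-0.32 -0.95  0.  ]
 [ 0.95 -0.32  0.  ]]
[[300.12632161   0.         321.10575199]
 [  0.         300.12632161 198.80241626]
 [  0.           0.           1.        ]]
```

View pics/ov.png

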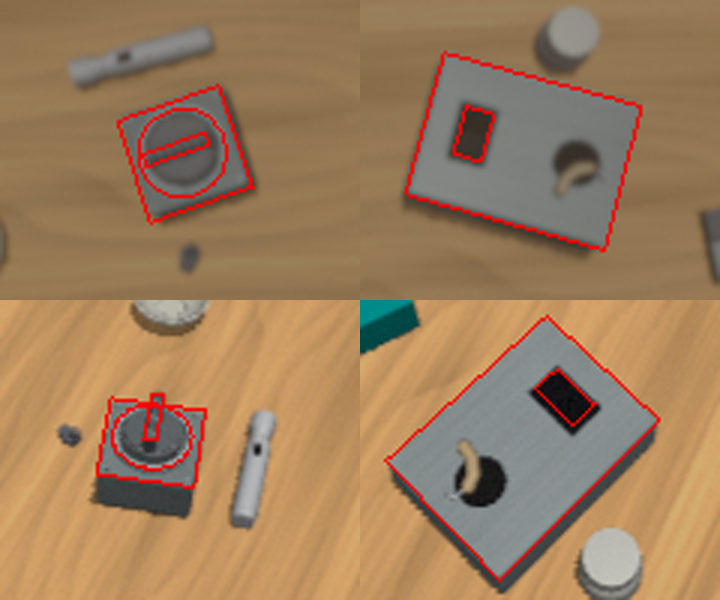

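View pics/w0.png

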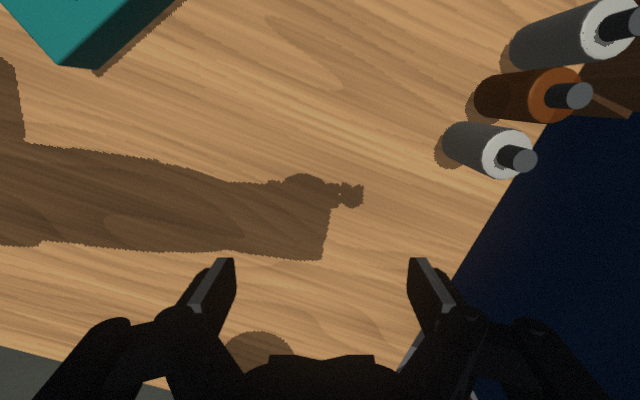

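The overlays confirm the targets. The stop station is at top-view pixel (252,208) and scene (341,160). The steel test box is at top (404,181) and scene (295,288), with its rocker at top (388,174).

Look-alikes:
- The turquoise box at top (398,275), scene (217,241), with its own rocker at (383,266), is the decoy.
- The joystick box at top (315,90) and the dish at top (175,240) could be mistaken for the stop station.

I choose the grey box and the grey station by the description. The crop shows grey steel with the aid on it.

Emit:
jog_arm([
  [0.0705,0.163,0,0,0,0.0894,255],
  [0.0705,0.163,0,0,0,0.0894,255],
  [0.0705,0.163,0,0,0,0.0894,255],
  [0.0705,0.163,0,0,0,0.0894,255],
  [0.0705,0.163,0,0,0,0.0894,255],
  [0.0705,0.163,0,0,0,0.0894,255],
  [0.0705,0.163,0,0,0,0.0894,255],
  [0.0705,0.163,0,0,0,0.0894,255],
  [0.0705,0.163,0,0,0,0.0894,255],
  [0.0705,0.163,0,0,0,0.0894,255],
  [0.0705,0.163,0,0,0,0.0894,255],
  [0.0705,0.163,0,0,0,0.0894,255],
  [0.0705,0.163,0,0,0,0.0894,255],
  [0.0705,0.163,0,0,0,0.0894,255],
  [0.0705,0.163,0,0,0,0.0894,255],
  [0.0705,0.163,0,0,0,0.0894,255],
  [0.0705,0.163,0,0,0,0.0894,255],
  [0.0705,0.163,0,0,0,0.0894,255],
  [0.0705,0.163,0,0,0,0.0894,255],
  [0.0705,0.163,0,0,0,0.0894,255],
], newtons=60)

```text
time_s: 3.45
position: [486.0, 163.5, 232.6]
tcp_rot: [-1.316, 1.128, 1.311]
wrist_force: [0.4, -0.6, 0.4]
finger_gap: -0.4
```

```bash
cat >> h.py <<'E'
def yawz(s):
    R=cv2.Rodrigues(np.array(s["tcp_rot"]))[0]; return np.arctan2(R[1,2],R[0,2]), R
E
python3 - <<'E'
from workcell import r
from h import *
s=r.read_state(); y,R=yawz(s); print(y,np.round(R,3),np.round(s["joint_pos"],2),s["position"])
print("turn units",(1.886-y)/(np.pi/2))
E
```

```text
1.7161743498336917 [[ 0.008 -0.989 -0.145]
 [ 0.004 -0.145  0.989]
 [-1.    -0.008  0.003]] [ 0.16  0.19 -0.07  1.31  0.    0.01] [485.95173439 163.47236886 232.56403806]
turn units 0.10811436675105165
```

Emit:
jog_arm([
  [0.058,0.1,-0.08,0,0,0.054,255],
  [0.058,0.1,-0.08,0,0,0.054,255],
  [0,0,0,0,0,0,255],
  [0,0,0,0,0,0,255],
])

```text
time_s: 3.85
position: [510.9, 209.5, 199.1]
tcp_rot: [-1.448, 1.024, 1.445]
wrist_force: [-0.4, -0.6, -0.6]
finger_gap: -0.2
```

Run:
```python
from workcell import r
from h import *
p=r.camera("wrist"); s=r.read_state(); print(s["time_s"],s["position"],yawz(s)[0],s["wrist_force"])
im=p["pixels"].copy(); cv2.imwrite("pics/w1.png",im)
q=(508.7,203.6,.315)
for x in [box(100,100,60,60),circ(41,70),circ(33,82),box(12,60,102,102),box(6,60,104,104)]:
    h=cv2.convexHull(proj(p,place(x,q)).astype(np.float32)); cv2.polylines(im,[np.round(h*16).astype(int)],True,(0,0,255),1,shift=4)
cv2.imwrite("pics/w1o.png",im)
for n in["station","stop_head"]:
  for m in r.masks_of(p,n): print(n,m["conf"],m["position"],m["region"].sum())
```

```text
3.9 [510.83218037 209.30570512 199.10803501] 1.9016693747770765 [-0.89522101 -0.08571243 -0.68742066]
station 0.6 [315.0, 174.6] 10346
stop_head 0.84 [314.6, 184.1] 3806
```

View pics/w1o.png

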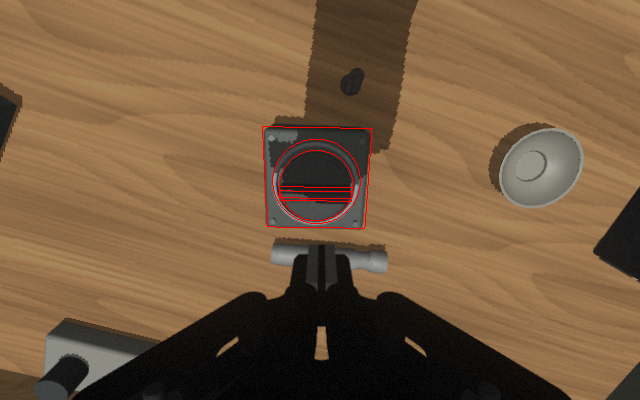

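View pics/w1.png

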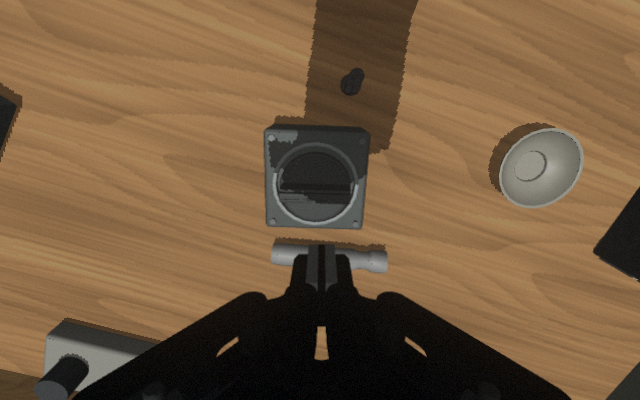

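Run:
```python
import cv2,numpy as np
a=cv2.imread("pics/w1.png")[115:240,250:385]; b=cv2.imread("pics/w1o.png")[115:240,250:385]
a=np.clip(a.astype(float)*1.8,0,255).astype(np.uint8)
cv2.imwrite("pics/w1z.png",np.hstack([cv2.resize(i,None,fx=2.9,fy=2.9,interpolation=cv2.INTER_CUBIC) for i in(a,b)]))
```

```text
(no output)
```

View pics/w1z.png

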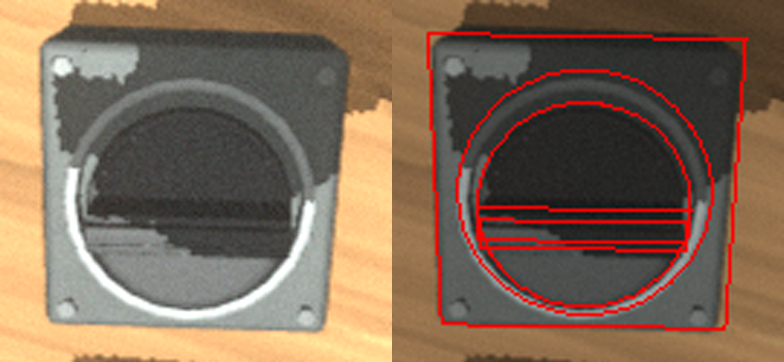

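Emit:
jog_arm([
  [0,-0.015,-0.11,0,0,0,255],
  [0,-0.015,-0.11,0,0,0,255],
  [0,0,-0.11,0,0,0,255],
  [0,0,-0.08,0,0,0,255],
  [0,0,0,0,0,0,255],
  [0,0,0,0,0,0,255],
])

```text
time_s: 4.6
position: [511.9, 198.1, 121.6]
tcp_rot: [-1.445, 1.023, 1.428]
wrist_force: [0.2, -0.2, 1.2]
finger_gap: 0.4
```

Run:
```python
from workcell import r
from h import *
s=r.read_state(); print(s["time_s"],s["position"],yawz(s)[0],s["wrist_force"],np.round(yawz(s)[1][:,0],3))
p=r.camera("wrist"); cv2.imwrite("pics/w2.png",p["pixels"][100:320,200:440])
```

```text
4.6 [511.86913552 198.10355302 121.58109998] 1.8899954585033818 [ 0.17484164 -0.18283374  1.1770108 ] [ 0.018  0.008 -1.   ]
```

View pics/w2.png

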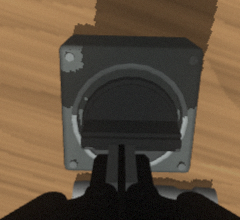

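Emit:
jog_arm([
  [-0.007,0.025,-0.04,-0.005,0.011,0,255],
  [0,0,-0.01,0,0,0,255],
  [0,0,0,0,0,0,255],
])

```text
time_s: 4.95
position: [511.6, 203.6, 113.5]
tcp_rot: [-1.441, 1.039, 1.437]
wrist_force: [-0.4, -0.7, -0.2]
finger_gap: -0.2
```

```bash
cat > st.py <<'E'
from workcell import r
from h import *
import sys
s=r.read_state(); y,R=yawz(s); print("t",s["time_s"],"pos",np.round(s["position"],2),"yaw",round(y,4),"F",np.round(s["wrist_force"],2),"tiltx",np.round(R[:2,0],3))
b=s["position"][:2]-np.array([510.5,203.2]); a=.335; print("rel st x,y",np.round([b@[np.cos(a),np.sin(a)],b@[-np.sin(a),np.cos(a)]],2))
for n in sys.argv[1:]:
    cv2.imwrite(f"pics/{n}_{s['time_s']:.2f}.png",r.camera(n)["pixels"]); print(f"pics/{n}_{s['time_s']:.2f}.png")
E
python3 st.py
```

```text
t 4.95 pos [511.61 203.61 113.48] yaw 1.8893 F [-0.39 -0.66 -0.25] tiltx [0.003 0.001]
rel st x,y [1.19 0.02]
```

Emit:
jog_arm([
  [-0.005,0,-0.02,0,0,0,255],
  [0,0,-0.015,0,0,0,255],
  [0,0,-0.015,0,0,0,255],
  [0,0,-0.01,0,0,0,255],
  [0,0,0,0,0,0,255],
])

```text
time_s: 5.45
position: [510.9, 204.0, 101.2]
tcp_rot: [-1.442, 1.037, 1.436]
wrist_force: [0.0, -0.1, 0.1]
finger_gap: 0.4
```

```bash
python3 st.py
```

```text
t 5.45 pos [510.92 203.95 101.19] yaw 1.8898 F [ 0.03 -0.13  0.07] tiltx [0.005 0.001]
rel st x,y [0.65 0.57]
```

Emit:
jog_arm([
  [0,0,-0.012,0,0,0,255],
  [0,0,-0.012,0,0,0,255],
  [0,0,0,0,0,0,255],
])

```text
time_s: 5.75
position: [510.7, 203.8, 95.7]
tcp_rot: [-1.442, 1.038, 1.437]
wrist_force: [-0.1, -0.2, 0.3]
finger_gap: 0.0
```

```bash
python3 st.py wrist scene
```

```text
t 5.75 pos [510.7  203.84  95.7 ] yaw 1.8897 F [-0.09 -0.22  0.27] tiltx [0.004 0.001]
rel st x,y [0.4  0.54]
pics/wrist_5.75.png
pics/scene_5.75.png
```

Run:
```python
import cv2,numpy as np
a=cv2.imread("pics/wrist_5.75.png")[90:310,190:450]; b=cv2.imread("pics/scene_5.75.png")[80:200,270:410]
a=np.clip(a.astype(float)*1.8,0,255).astype(np.uint8)
cv2.imwrite("pics/z.png",np.hstack([cv2.resize(a,(390,330)),cv2.resize(b,(385,330),interpolation=cv2.INTER_CUBIC)]))
```

```text
(no output)
```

View pics/z.png

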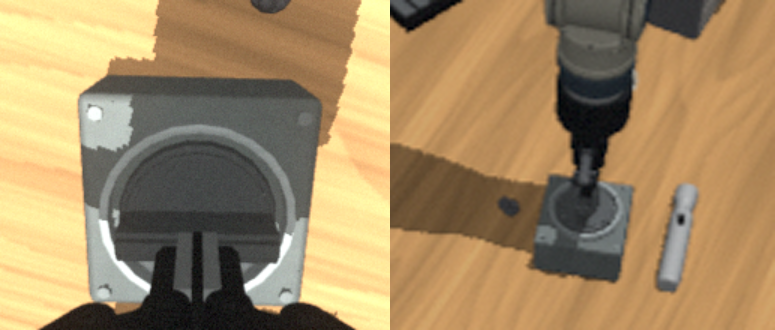

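Emit:
jog_arm([
  [0,0,-0.008,0,0,0,255],
  [0,0,0,0,0,0,255],
  [0,0,0,0,0,0,255],
])

```text
time_s: 6.15
position: [511.1, 203.9, 94.7]
tcp_rot: [-1.442, 1.037, 1.436]
wrist_force: [0.2, -0.3, 0.5]
finger_gap: -0.1
```

```bash
python3 st.py
```

```text
t 6.15 pos [511.06 203.94  94.69] yaw 1.8897 F [ 0.19 -0.34  0.46] tiltx [0.005 0.001]
rel st x,y [0.78 0.52]
```

Emit:
jog_arm([
  [0,0,-0.012,0,0,0,255],
  [0,0,0,0,0,0,255],
])

```text
time_s: 6.35
position: [511.5, 204.0, 94.3]
tcp_rot: [-1.444, 1.035, 1.434]
wrist_force: [-5.0, -2.0, 12.0]
finger_gap: 0.1
```

```bash
python3 st.py
```

```text
t 6.35 pos [511.49 204.04  94.27] yaw 1.8898 F [-5.01 -2.02 12.03] tiltx [0.008 0.002]
rel st x,y [1.21 0.47]
```

Emit:
jog_arm([
  [0,0,0.06,0,0,0,255],
  [0,0,0.06,0,0,0,255],
  [-0.077,0.044,0,0,0,0,255],
  [-0.077,0.044,0,0,0,0,255],
  [0,0,0,0,0,0,255],
  [0,0,0,0,0,0,255],
])

```text
time_s: 6.95
position: [476.8, 223.2, 118.7]
tcp_rot: [-1.443, 1.035, 1.435]
wrist_force: [0.6, -0.1, 0.2]
finger_gap: 0.3
```

```bash
python3 st.py wrist
```

```text
t 6.95 pos [476.83 223.19 118.7 ] yaw 1.8902 F [ 0.56 -0.09  0.2 ] tiltx [0.007 0.002]
rel st x,y [-25.23  29.95]
pics/wrist_6.95.png
```

Run:
```python
import cv2,numpy as np
a=cv2.imread("pics/wrist_6.95.png")[90:330,190:450]
a=np.clip(a.astype(float)*1.8,0,255).astype(np.uint8)
cv2.imwrite("pics/z2.png",cv2.resize(a,None,fx=2.3,fy=2.3))
```

```text
(no output)
```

View pics/z2.png

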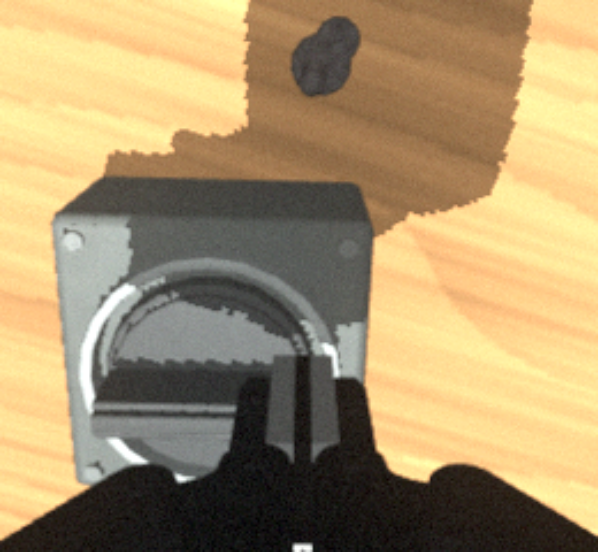

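Emit:
jog_arm([
  [0.008,-0.022,-0.05,0,0,0,255],
  [0,0,-0.05,0,0,0,255],
  [0,0,-0.04,0,0,0,255],
  [0,0,-0.015,0,0,0,255],
  [0,0,0,0,0,0,255],
])

```text
time_s: 7.5
position: [478.5, 217.6, 83.2]
tcp_rot: [-1.442, 1.038, 1.437]
wrist_force: [-0.4, -0.0, -0.3]
finger_gap: -0.1
```

```bash
python3 st.py
```

```text
t 7.5 pos [478.46 217.63  83.18] yaw 1.8892 F [-0.45 -0.05 -0.34] tiltx [0.004 0.001]
rel st x,y [-25.52  24.16]
```

Emit:
jog_arm([
  [0.014,0.005,0.005,0,0,0,255],
  [0.014,0.006,0,0,0,0,255],
  [0.012,0.005,0,0,0,0,255],
  [0,0,0,0,0,0,255],
])

```text
time_s: 7.9
position: [487.4, 221.0, 84.5]
tcp_rot: [-1.441, 1.039, 1.436]
wrist_force: [-1.9, -0.2, -1.1]
finger_gap: 0.3
```

```bash
python3 st.py wrist
```

```text
t 7.9 pos [487.38 221.05  84.52] yaw 1.8889 F [-1.85 -0.21 -1.07] tiltx [0.004 0.001]
rel st x,y [-15.97  24.46]
pics/wrist_7.90.png
```

```bash
cat > arc.py <<'E'
from workcell import r
from h import *
import sys
dth=float(sys.argv[1]); n=int(sys.argv[2])
s=r.read_state(); y,R=yawz(s); v=s["position"][:2]-np.array([510.5,203.2])
print("yaw",round(y,3),"F",np.round(s["wrist_force"],2),"T",np.round(s["wrist_torque"],2),"radius",np.linalg.norm(v),"ang from start",np.arctan2(17.85,-23.1)-np.arctan2(v[1],v[0]), "tool turn",1.889-y,"z",s["position"][2])
for i in range(n):
    w=np.array([[np.cos(dth),np.sin(dth)],[-np.sin(dth),np.cos(dth)]])@v; print(np.round((w-v)/200,4)); v=w
E
python3 arc.py .1 10
```

```text
yaw 1.889 F [-0.85 -1.39  0.1 ] T [-0.19  0.31 -0.06] radius 29.308233460876448 ang from start -0.00439405775856061 tool turn 6.141842727003244e-05 z 84.50099066237028
[0.0095 0.0112]
[0.0105 0.0102]
[0.0115 0.0091]
[0.0124 0.0079]
[0.0131 0.0066]
[0.0137 0.0053]
[0.0141 0.0039]
[0.0144 0.0024]
[0.0146 0.001 ]
[ 0.0146 -0.0005]
```

Emit:
jog_arm([
  [0.013,0.012,0.002,0,0,-0.06,255],
  [0.014,0.011,0.002,0,0,-0.06,255],
  [0.015,0.01,0.002,0,0,-0.06,255],
  [0.016,0.009,0.002,0,0,-0.06,255],
])

```text
time_s: 8.35
position: [495.3, 228.5, 86.0]
tcp_rot: [-1.157, 1.246, 1.157]
wrist_force: [-5.5, -2.0, 3.4]
finger_gap: 0.2
```

```bash
python3 st.py wrist; python3 arc.py .1 6
```

```text
t 8.35 pos [495.31 228.55  85.95] yaw 1.4998 F [-5.52 -2.03  3.38] tiltx [-0.003 -0.002]
rel st x,y [-6.01 28.93]
pics/wrist_8.35.png
yaw 1.494 F [-5.3  -1.38  3.12] T [-0.38  1.08 -0.03] radius 29.51933095918345 ang from start 0.3886297384177526 tool turn 0.3951495847829267 z 86.01248536858755
[0.0131 0.0067]
[0.0137 0.0054]
[0.0142 0.004 ]
[0.0145 0.0026]
[0.0147 0.0011]
[ 0.0147 -0.0004]
```

Emit:
jog_arm([
  [0.017,0.007,0.002,0,0,-0.062,255],
  [0.018,0.006,0.002,0,0,-0.062,255],
  [0.018,0.004,0.002,0,0,-0.062,255],
  [0.018,0.003,0.002,0,0,-0.062,255],
])

```text
time_s: 8.8
position: [506.8, 233.3, 88.1]
tcp_rot: [-0.85, 1.403, 0.858]
wrist_force: [-1.7, 1.6, 1.6]
finger_gap: 0.1
```

```bash
python3 st.py wrist; python3 arc.py .1 3
```

```text
t 8.8 pos [506.84 233.28  88.11] yaw 1.0967 F [-1.74  1.56  1.6 ] tiltx [-0.008  0.001]
rel st x,y [ 6.43 29.61]
pics/wrist_8.80.png
yaw 1.091 F [-0.76  1.24  1.49] T [0.12 0.21 0.  ] radius 30.297748737032876 ang from start 0.8139749495250443 tool turn 0.7983724614706575 z 88.21511366021994
[0.0151 0.0007]
[ 0.0151 -0.0008]
[ 0.015  -0.0023]
```

Run:
```python
import cv2,numpy as np
a=cv2.imread("pics/wrist_8.80.png")[90:330,170:470]
a=np.clip(a.astype(float)*1.8,0,255).astype(np.uint8)
cv2.imwrite("pics/z3.png",cv2.resize(a,None,fx=2.3,fy=2.3))
```

```text
(no output)
```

View pics/z3.png

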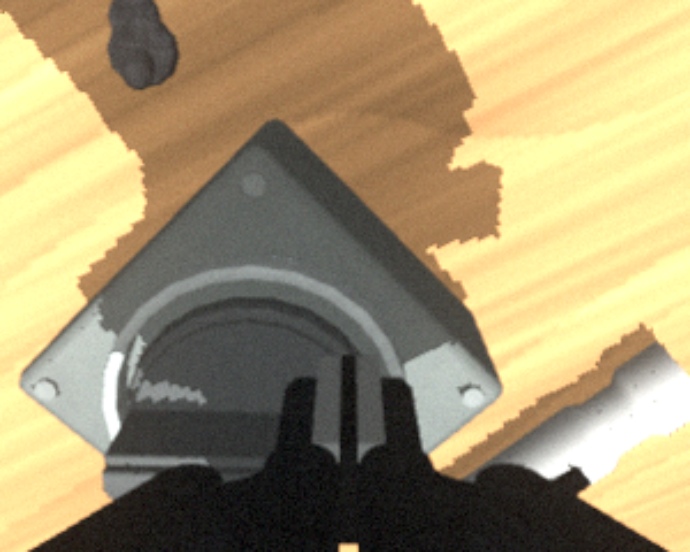

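Emit:
jog_arm([
  [0.017,0.001,0.002,0,0,-0.062,255],
  [0.014,-0.001,0.001,0,0,-0.05,255],
  [0,0,0,0,0,0,255],
])

```text
time_s: 9.15
position: [513.5, 233.6, 89.1]
tcp_rot: [-0.712, 1.455, 0.72]
wrist_force: [-1.1, 0.9, 0.5]
finger_gap: -0.1
```

```bash
python3 st.py wrist; python3 arc.py .1 1;python3 - <<'E'
import cv2,numpy as np,glob,os
f=max(glob.glob("pics/wrist_*"),key=os.path.getmtime)
a=cv2.imread(f)[90:330,170:470]
a=np.clip(a.astype(float)*1.8,0,255).astype(np.uint8)
cv2.imwrite("pics/z4.png",cv2.resize(a,None,fx=2.3,fy=2.3))
E
```

```text
t 9.15 pos [513.47 233.62  89.05] yaw 0.9171 F [-1.11  0.93  0.52] tiltx [-0.007  0.003]
rel st x,y [12.8  27.75]
pics/wrist_9.15.png
yaw 0.919 F [-0.51  0.19  0.93] T [0.08 0.19 0.01] radius 30.568392520728416 ang from start 1.0049549548950818 tool turn 0.9696576220174767 z 89.02006569511082
[ 0.0151 -0.0022]
```

View pics/z4.png

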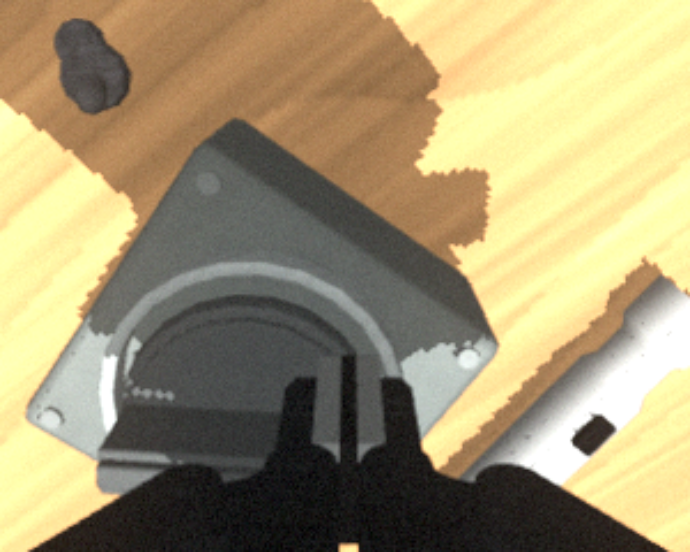

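Run:
```python
from workcell import r
from h import *
p=r.camera("wrist"); im=np.clip(p["pixels"].astype(float)*1.8,0,255).astype(np.uint8)
s=4; im=cv2.resize(im[90:330,170:470],None,fx=s,fy=s,interpolation=cv2.INTER_CUBIC)
im0=im.copy()
q=(510.5,203.2,.335-1.0)
def dr(x,c,cl=True):
    uv=(proj(p,place(x,q))-[170,90]+.5)*s-.5; cv2.polylines(im,[np.round(uv*16).astype(np.int32)],cl,c,1,shift=4)
dr(circ(41,70),(255,0,0)); dr(circ(33,81),(0,0,255)); dr(circ(33,77),(0,255,0))
L=np.array
for z,c in((103,(0,0,255)),(99.,(0,255,0))): dr(L([[-3,-30,z],[-3,30,z],[3,30,z],[3,-30,z]]),c)
cv2.imwrite("pics/z5.png",np.hstack([im0[560:960,280:720],im[560:960,280:720]])[:,:880] if 0 else cv2.resize(np.hstack([im0[620:960,230:640],im[620:960,230:640]]),(800,332)))
cv2.imwrite("pics/z6.png",im[500:960,200:860])
```

```text
(no output)
```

View pics/z6.png

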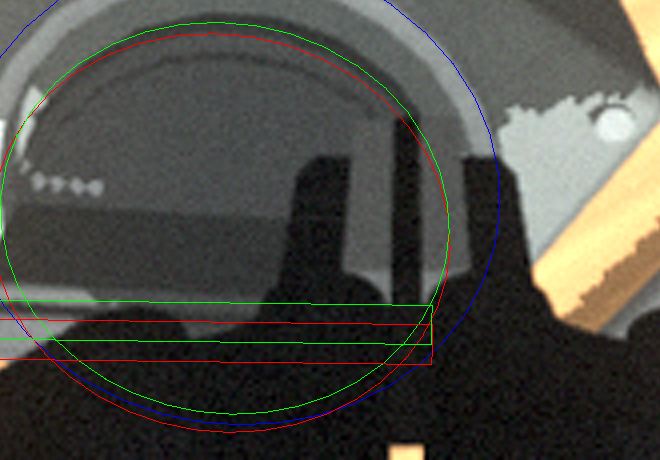

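Emit:
jog_arm([
  [-0.01,0.008,0.04,0,0,0,255],
  [0,0,0.15,0,0,0,255],
  [0,0,0.2,0,0,0,255],
  [0,0,0.1,0,0,0,255],
  [0,0,0,0,0,0,255],
  [0,0,0,0,0,0,255],
])

```text
time_s: 9.85
position: [509.9, 235.4, 192.7]
tcp_rot: [-0.725, 1.449, 0.732]
wrist_force: [-0.4, 0.4, -0.7]
finger_gap: 0.2
```

Run:
```python
from workcell import r
from h import *
p=r.camera("wrist"); st=r.read_state(); print(st["time_s"],st["position"],yawz(st)[0],st["wrist_force"])
im=np.clip(p["pixels"].astype(float)*1.6,0,255).astype(np.uint8)
q=(510.5,203.2,.335)
c=proj(p,[[510.5,203.2,85]])[0]; o=(c-[60,60]).astype(int); s=3
im=cv2.resize(im[o[1]:o[1]+130,o[0]:o[0]+130],None,fx=s,fy=s,interpolation=cv2.INTER_CUBIC); i0=im.copy()
def dr(x,c,cl=True):
    uv=(proj(p,place(x,q))-o+.5)*s-.5; cv2.polylines(im,[np.round(uv*16).astype(np.int32)],cl,c,1,shift=4)
L=np.array
dr(circ(41,70),(255,0,0)); dr(circ(33,82),(0,0,255)); dr(circ(33,73.5),(0,255,0))
for z,c in((104,(0,0,255)),(95.5,(0,255,0))): dr(L([[-3,-30,z],[-3,30,z],[3,30,z],[3,-30,z]]),c)
cv2.imwrite("pics/z7.png",np.hstack([i0,im]))
```

```text
9.9 [509.85576175 235.37949132 192.53677093] 0.9327674602437754 [ 0.08010932 -0.3382586   1.08533147]
```

View pics/z7.png

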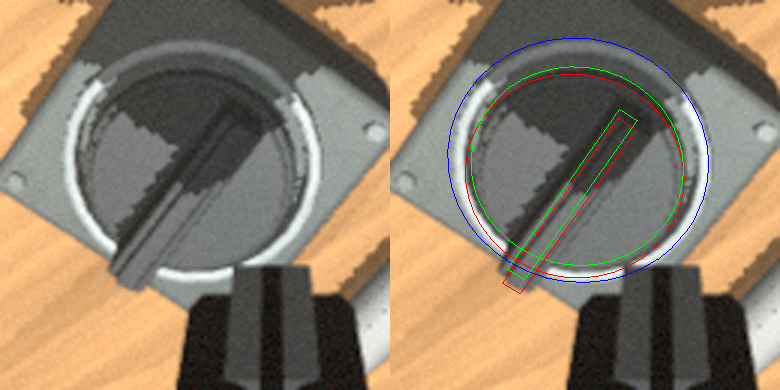

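Run:
```python
from workcell import r
from h import *
p=r.camera("scene"); cv2.imwrite("pics/scene_p.png",p["pixels"])
a=cv2.imread("pics/scene0.png")[130:185,310:370]; b=p["pixels"][130:185,310:370]
cv2.imwrite("pics/z8.png",np.hstack([cv2.resize(i,None,fx=6,fy=6,interpolation=cv2.INTER_NEAREST) for i in(a,b)]))
```

```text
(no output)
```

View pics/z8.png

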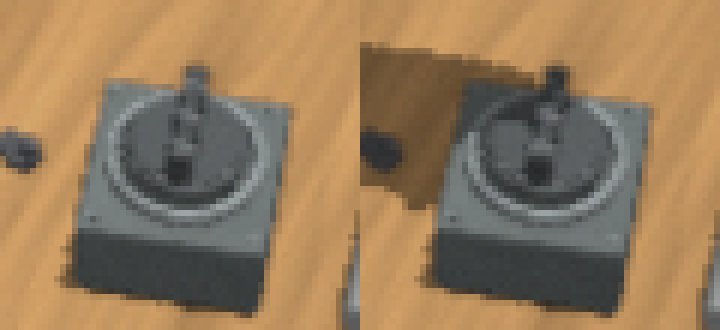

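The bar top sits at the same pixel as in the first picture (scene, about row 141), so the button has popped out and sprung back. Next I move to the steel box's rocker.

Emit:
jog_arm([
  [0.052,-0.2,0,0,0,-0.0786,255],
  [0.052,-0.2,0,0,0,-0.0786,255],
  [0.052,-0.2,0,0,0,-0.0786,255],
  [0.052,-0.2,0,0,0,-0.0786,255],
  [0.052,-0.2,0,0,0,-0.0786,255],
  [0.052,-0.2,0,0,0,-0.0786,255],
  [0.052,-0.2,0,0,0,-0.0786,255],
  [0.052,-0.2,0,0,0,-0.0786,255],
  [0.052,-0.2,0,0,0,-0.0786,255],
  [0.052,-0.2,0,0,0,-0.0786,255],
  [0,0,0,0,0,0,255],
  [0,0,0,0,0,0,255],
])

```text
time_s: 11.15
position: [609.1, -179.9, 175.5]
tcp_rot: [0.284, 1.575, -0.258]
wrist_force: [-0.5, 0.1, 0.8]
finger_gap: -0.5
```

```bash
cat > tb.py <<'E'
from workcell import r
from h import *
import sys
p=r.camera("wrist"); st=r.read_state(); y,R=yawz(st); print(st["time_s"],st["position"],"yaw",y,"F",st["wrist_force"],"tilt",R[:2,0])
im=p["pixels"].copy(); i0=im.copy()
q=(585,-227,-.302)
def dr(x,c):
    uv=proj(p,place(x,q)); cv2.polylines(im,[np.round(uv*16).astype(np.int32)],True,c,1,shift=4)
L=np.array
dr(L([[-70,-95,60],[70,-95,60],[70,95,60],[-70,95,60]]),(0,0,255))
dr(L([[-23,37,69],[23,37,79],[23,63,79],[-23,63,69]]),(0,255,0))
dr(L([[19,49,77],[19,51,77],[20,50,77]]),(255,0,255))
cv2.imwrite(sys.argv[1],im)
E
python3 tb.py pics/tb1.png
```

```text
11.2 [ 609.05175237 -179.66954622  175.41268434] yaw -0.34408765151383625 F [-0.03318168 -0.37479076 -1.19636507] tilt [-0.01800893  0.01971811]
```

View pics/tb1.png

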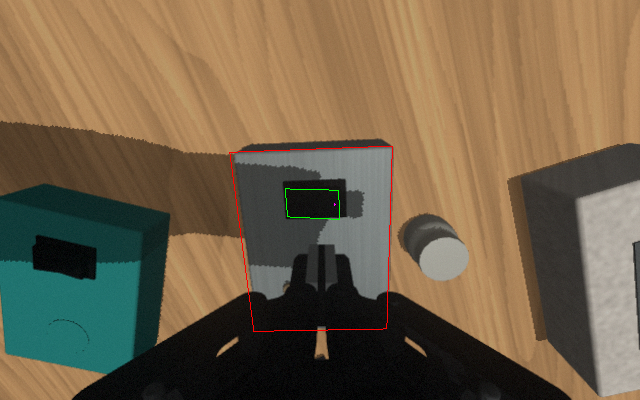

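Emit:
jog_arm([
  [0.022,-0.013,-0.08,-0.012,-0.011,0.026,255],
  [0.022,-0.013,-0.12,0,0,0,255],
  [0,0,-0.1,0,0,0,255],
  [0,0,-0.04,0,0,0,255],
  [0,0,0,0,0,0,255],
  [0,0,0,0,0,0,255],
])

```text
time_s: 11.8
position: [617.0, -177.8, 105.5]
tcp_rot: [0.227, 1.561, -0.226]
wrist_force: [-1.2, 0.2, 1.2]
finger_gap: -0.1
```

```bash
python3 tb.py pics/tb2.png
```

```text
11.85 [ 617.08287398 -177.91986358  105.72879228] yaw -0.2889190969516523 F [ 0.27147041  0.46738124 -0.01801677] tilt [-0.00125244  0.0007283 ]
```

View pics/tb2.png

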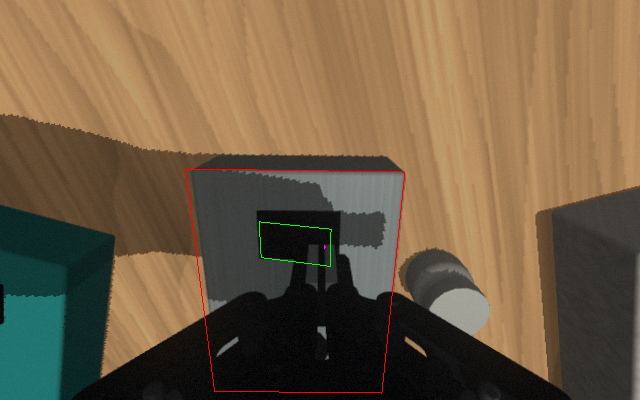

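Emit:
jog_arm([
  [0.003,-0.03,-0.03,0,0,0,255],
  [0,0,-0.04,0,0,0,255],
  [0,0,-0.03,0,0,0,255],
  [0,0,0,0,0,0,255],
])

```text
time_s: 12.25
position: [618.6, -184.8, 86.3]
tcp_rot: [0.226, 1.557, -0.227]
wrist_force: [0.2, -0.3, 0.3]
finger_gap: -0.0
```

```bash
python3 st.py
```

```text
t 12.25 pos [ 618.63 -184.82   86.31] yaw -0.2886 F [ 0.19 -0.29  0.27] tiltx [ 0.002 -0.001]
rel st x,y [ -25.45 -402.  ]
```

Emit:
jog_arm([
  [0,0,-0.02,0,0,0,255],
  [0,0,-0.015,0,0,0,255],
  [0,0,-0.015,0,0,0,255],
  [0,0,-0.012,0,0,0,255],
  [0,0,0,0,0,0,255],
])

```text
time_s: 12.75
position: [619.9, -185.5, 74.1]
tcp_rot: [0.226, 1.553, -0.228]
wrist_force: [-0.6, -0.9, 0.1]
finger_gap: -0.1
```

```bash
python3 st.py
```

```text
t 12.75 pos [ 619.94 -185.45   74.08] yaw -0.2888 F [-0.64 -0.89  0.14] tiltx [ 0.005 -0.002]
rel st x,y [ -24.42 -403.03]
```

Emit:
jog_arm([
  [-0.005,0,-0.012,0,0,0,255],
  [0,0,-0.012,0,0,0,255],
  [0,0,-0.01,0,0,0,255],
  [0,0,0,0,0,0,255],
])

```text
time_s: 13.15
position: [618.9, -185.4, 68.3]
tcp_rot: [0.225, 1.552, -0.228]
wrist_force: [-1.0, 0.3, 4.0]
finger_gap: 0.0
```

```bash
python3 st.py
```

```text
t 13.15 pos [ 618.91 -185.39   68.32] yaw -0.2887 F [-0.99  0.3   3.97] tiltx [ 0.007 -0.003]
rel st x,y [ -25.37 -402.63]
```

Emit:
jog_arm([
  [0,0,-0.01,0,0,0,255],
  [0,0,0,0,0,0,255],
  [0,0,0,0,0,0,255],
])

```text
time_s: 13.45
position: [618.7, -185.3, 68.5]
tcp_rot: [0.224, 1.55, -0.228]
wrist_force: [0.4, -1.2, 0.1]
finger_gap: -0.0
```

Emit:
jog_arm([
  [0,0,0.1,0,0,0,255],
  [0,0.0,0.2,0,0,0,255],
  [-0.05,-0.1,0.2,0,0,0,255],
  [-0.05,-0.15,0.1,0,0,0,255],
  [0,0,0,0,0,0,255],
  [0,0,0,0,0,0,255],
])

```text
time_s: 14.05
position: [595.2, -234.9, 188.2]
tcp_rot: [0.225, 1.56, -0.226]
wrist_force: [-0.5, 0.3, -0.7]
finger_gap: 0.1
```

```bash
python3 tb.py pics/tb3.png
python3 - <<'E'
from workcell import r
from h import *
S=r.camera("scene")
cv2.imwrite("pics/scene_e.png",S["pixels"])
a=cv2.imread("pics/scene0.png"); b=S["pixels"]
f=lambda i,y,x:cv2.resize(i[y:y+55,x:x+65],None,fx=6,fy=6,interpolation=cv2.INTER_NEAREST)
cv2.imwrite("pics/z9.png",np.hstack([f(a,245,275),f(b,245,275)]))
E
```

```text
14.1 [ 595.22327374 -234.86006059  188.05669747] yaw -0.2871569959468193 F [-1.34520758 -0.17190815  0.0289061 ] tilt [-0.00080877 -0.00040712]
```

View pics/z9.png

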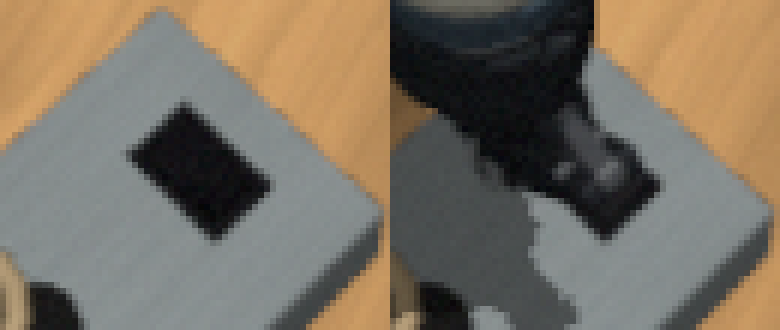

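View pics/tb3.png

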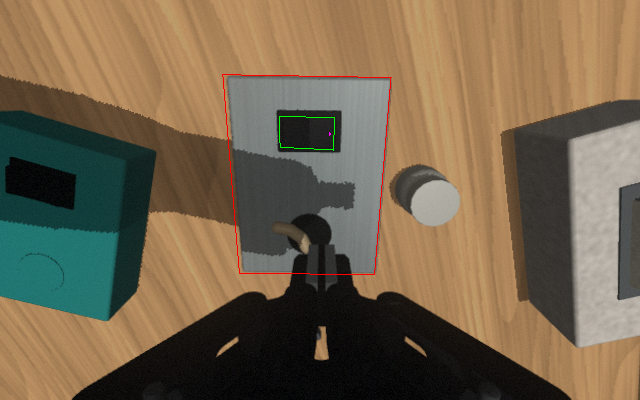

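View pics/scene_e.png

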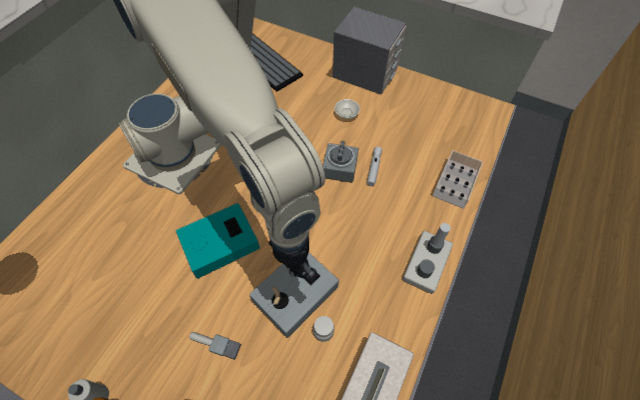

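Run:
```python
from workcell import r
from h import *
p=r.camera("wrist"); f=lambda x0,y0:cv2.resize(np.clip(p["pixels"][y0:y0+60,x0:x0+80].astype(float)*3,0,255).astype(np.uint8),None,fx=4.8,fy=4.8,interpolation=cv2.INTER_CUBIC)
cv2.imwrite("pics/z10.png",np.hstack([f(270,100),f(0,150)]))
```

```text
(no output)
```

View pics/z10.png

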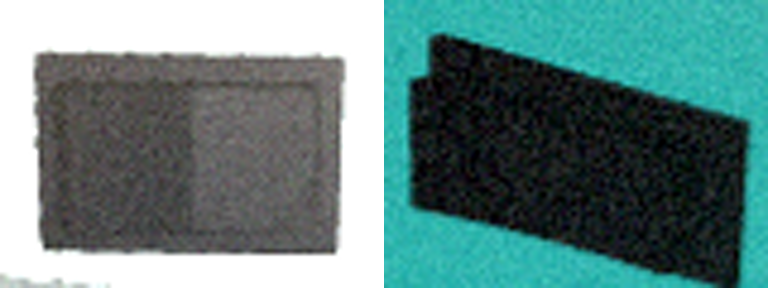

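Run:
```python
from workcell import r
print(r.finish_job()); print(r.read_state()["time_s"])
```

```text
the job is handed in; nothing more can be done
None
the job is handed in; nothing more can be done
```

The stop check and the test-box switch-on were both carried out, and I handed the job in at about 14 s of the 48 s. The system gave no verdict, so the results below come from my own checks.

- **Stop button pressed:** I pressed the ridge with shut fingertips until I met a firm stop. The force was 12 N at z ≈ 94 mm, about where the latched ridge should be, and the wrist camera showed the head sunken in its ring.
- **Button twisted and released:** I pushed the +y end of the bar from one side only, following it clockwise to about 1.0 rad with no more than about 6 N measured. A camera overlay taken while I was still holding the bar did not settle whether the button had popped. After I lifted off, the scene picture matched the starting one, so the button is out and the bar is back at rest.
- **Test box switched on:** I pressed the raised (+x) end of the steel box's rocker down to z ≈ 68 mm, where it resisted with about 4 N. That matches the "on" height of about 69 mm. I never felt the click in the force readings. In the last wrist picture the +x half lies flat and the −x half is tilted, as it should when on.
- **Clear and undisturbed:** The arm ended about 188 mm above the desk with no contact force. The other things on the desk looked unmoved in the last scene picture, though I did not measure them, and I left the turquoise box alone.

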